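# Load a glaze test tile and index the spraying carousel three clicks

### The arm

A 7-joint arm with a two-finger parallel gripper is mounted at the origin on the work surface; the furniture and walls round the work are solid. World frame = base frame: x ahead of the robot, y to its left, z up, the work surface at z = 0. Lengths are in m, angles in rad, forces in N, time in s.
With the tool pointing down it reaches from about 0.425 to 0.95 m from the base axis. Payload 4.7 kg.
Tool frame: the origin (TCP) lies between the finger pads; the fingertips stand 25 mm ahead of it and the grasp point (between the pads) lies 6 mm ahead of it; z points along the fingers, y is the line along which they close (so a half turn about z gives the same grasp; the last joint's range is limited). The gripper opens to 85 mm and grips with 20 to 120 N. Pads are 22 mm wide; open, the fingers measure 114 mm over their backs; the gripper's body (76 mm by 85 mm) begins 54 mm behind the grasp point. The pads swing forward as they close: fully open they stand 13 mm farther back than shut.
Start: joints at [1.313, 0.469, -0.049, 1.532, 0.024, 1.141, -0.082], TCP at [0.153, -0.657, 0.256] pointing down, gripper open.
Joint ranges: [-2.59, 2.59], [-0.33, 1.99], [-1.39, 1.29], [0.1, 2.45], [-1.04, 4.18], [0.21, 1.99], [-2.66, 2.66]. Speed limits (rad/s): [2.57, 2.57, 3.14, 3.14, 3.14, 3.14, 3.14].

### API

Orientations are given as a 3x3 rotation matrix whose columns are the frame's x, y, z axes.
In Python, from rig import * gives the robot as it stands. Calls block until the motion is done:
- movep(position, orientation): joint-space move of the TCP to a pose.
- move_l(position, attitude=None, feed=0.15, until_force=None): straight line of the TCP; attitude=None keeps the orientation; feed is the mean speed in m/s. With until_force (N) it stops when the force on the tool has changed by that much, and returns True; else False.
- move_joints(angles): joint-space move.
- command_gripper(opening, newtons=None): finger opening in m; newtons is the grip in N (None keeps the last); returns when the fingers have stopped.
- sleep(seconds).
- inverse_kinematics(position, orientation): joint angles nearest the present ones, or None.
- sense(): the state.
- camera(name): name is "scene" or "top" or "wrist"; returns (picture, depth): 384x512x3 uint8, red, green, blue; 384x512 float32, m along the optical axis (not along the pixel's ray), 0 where there is no reading.
- camera_params(name): a dict with "K" (3x3 intrinsics, pixels), "position" and "rotation" of the camera in the world; the wrist camera has in their place "tool_from_camera" (4x4, takes a point from camera to tool coordinates, whose origin is the TCP and whose axes are the flange's). Camera axes: x right, y down, z forward; pixel columns grow to the right and rows downward; lengths in m; the calibration is good to about 2 mm. A picture is of the moment at which its call begins: read the wrist's pose just before it. camera_params takes no time and is no camera call.
A pose or a line that the arm cannot do raises Unreachable and nothing moves.
- finish_job(): hands the job in; it is judged then, once.
The state is a dict: "time_s": time; "joint_pos": joint angles; "qd": joint speeds; "joint_efforts": joint torques, N m; "position": TCP position; "tcp_rot": TCP orientation; "wrist_force": force on the tool from outside, world axes, zero at the start; "ft_torque": the same for the moment, N m; "finger_gap": finger opening in m; "gripper_force": force on a finger pad.
Only numpy, scipy, OpenCV 4.12 (cv2) and the standard library are available. Lean on these libraries where they do the work, as an engineer would, in place of code of your own. Each camera call takes 0.05 s, during which the arm holds its last target. There are 200 camera calls.

### The job

Next tile for spraying: take the test tile with the green glaze patch out of the compartment tray and stand it upright in the empty carousel pocket that faces the robot (the one next to the tile at the screen), foot flat on the disc and toe and glaze patch facing outwards. Then take hold of the black knob in the middle of the carousel and turn it clockwise (seen from above) by exactly three clicks, neither past the third nor backwards, so that the green tile stands in the window of the white overspray screen. Finish while still gripping the knob at the third stop, to keep the carousel from creeping while it is sprayed; leave the other tiles and everything else in place.

Things in the scene. Friction and masses are not known exactly. Their poses are not given: they have to be found in the camera images.
- tile_green: loose L-shaped test tile, 45 g, off-white with a dark green patch, 42 (x) x 26 (y) x 62 mm high; origin: centre of underside. Upright: x -21 to 21, y +5 to +13, up to z 62 mm. Foot: 9 to 12 mm high, from the upright to its toe at y -13. Patch on the toe side (-y). Grip across the 42 mm width at x 0, y +9, z 45 mm. Starts in the tray, toe roughly towards the tray's -x.
- tile_toe (a point): middle of the toe edge of the green tile at its underside (tile x 0, y -13 mm, z 0)
- tile_tray: fixed pale wooden tray, 120 (its x) x 258 (its y) x 22 mm high, 2 x 3 compartments, walls and floor 5 mm; origin: centre of its underside. Four tiles stand in it (green, maroon, orange, ochre) in changing compartments, toes about towards its -x; two are empty. At least 25 mm between the sides of neighbours along its y.
- stand: fixed grey round foot (252 mm) of the spraying carousel; origin on the carousel's axis at the table top. Loading place on its -x side; white screen (150 wide, top 121 mm above the table, 160 mm from the axis) with a 56 x 72 mm window at 120 degrees (between -x and +y). A spring roller at 250 degrees drops into the scallops of the steel index plate.
- carousel (a joint): angle of the carousel (index plate, tile disc and knob turn as one), rad, 0 at the start, growing clockwise from above. 18 stops 20 degrees apart: 0, 0.349, 0.698, 1.047 (third click)... The spring roller resists with up to about 0.4 N m until the crest half way, then drives on to the next stop; let go within 8 degrees of a stop, it springs to it.
- load_pocket (a point): middle of the floor of the pocket that faces the robot at the start, 35 mm above the table, 95 mm from the axis; turns with the carousel. x points level inwards to the axis, z up. Black lips 6 mm high, flared, leave about 2 mm on each side of a tile's foot. Toe outwards: tile +y along this x. The next pocket, 60 degrees clockwise, holds a tile.
- pocket_lip (a point): point on the pocket floor 13 mm outwards of the pocket's middle, where the toe edge belongs; turns with the carousel
- knob_grip (a point): middle of the knob's grip bar, on the carousel's axis 110 mm above the table; axes turn with the carousel. The black bar is 52 (point x) x 14 (point y) x 34 mm high (89 to 123 mm above the table). Grip it across its 14 mm, fingers closing along this y. The post below it is 12 mm thick.
- spray_window (a point): point fixed on the stand, 35 mm above the table and 95 mm from the axis, in front of the window: the pocket's middle lies here when the green tile is at the window
- tile_maroon: like the green tile with a maroon patch, in the tray: bystander
- tile_orange: like the green tile with an orange patch, in the tray: bystander
- tile_ochre: like the green tile with an ochre patch, in the tray: bystander
- tile_teal: like the green tile with a teal patch; already sprayed, stands in the pocket at the window at the start and turns on with the carousel
- tile_banded: like the green tile with blue and white bands; already sprayed, stands in the pocket after it and turns with the carousel
- glaze_cup_a: clear plastic cup with dry glaze, 75 mm wide, 72 high, standing behind the tray: bystander
Things that resemble listed ones, but are neither listed nor needed, are in the scene too. Leave any yellow look-alike of the tile_green alone.

How it is judged:
On the way, in this order (a step that is already met when the one before it is completed fails the run):
1. the green tile stands in the pocket at the loading place, toe outwards, and the fingers have let go of it (horizontal distance between tile_green and load_pocket below 0.006 m and horizontal distance between tile_toe and pocket_lip below 0.008 m and z of tile_green in the frame of load_pocket below 0.003 m and angle between tile_green's own z axis and vertical below 0.12 rad and contact force between the fingers and tile_green below 0.05 N and value of joint carousel between -0.15 and 0.15 rad), for 0.2 s.
2. the carousel is being turned on by its knob (value of joint carousel between 0.2 and 0.9 rad and contact force between the fingers and stand above 1 N and distance between the grasp point and knob_grip below 0.03 m), for 0.05 s.
At the end, for the whole second after the job is handed in: The carousel rests at its third stop (60 degrees clockwise, within 4), the knob still gripped with over 2 N; the green tile stands untouched and upright on its pocket floor, toe outwards, within 6 mm of the pocket middle and 11 mm of the window point (value of joint carousel between 0.977 and 1.117 rad and velocity of joint carousel between -0.05 and 0.05 rad/s and contact force between the fingers and stand above 2 N and horizontal distance between tile_green and load_pocket below 0.006 m and horizontal distance between tile_toe and pocket_lip below 0.008 m and horizontal distance between tile_green and spray_window below 0.011 m and z of tile_green in the frame of load_pocket below 0.003 m and angle between tile_green's own z axis and vertical below 0.12 rad and contact force between the arm and tile_green below 0.05 N and distance between the grasp point and knob_grip below 0.03 m); the arm keeps its last pose, push and grip.
It fails at once if the carousel was turned past the third stop, over the crest to the fourth (value of joint carousel above 1.215 rad).
It fails at once if the carousel was turned backwards over a crest (value of joint carousel below -0.17 rad).
It fails at once if another tile was moved out of its compartment or knocked over (distance of any of tile_maroon, tile_orange, tile_ochre from where it was at the start of the episode above 0.02 m or angle between any of tile_maroon, tile_orange, tile_ochre's own z axis and vertical above 0.3 rad).
It fails at once if a sprayed tile was lifted or knocked over on the carousel (angle between any of tile_teal, tile_banded's own z axis and vertical above 0.3 rad or z of any of tile_teal, tile_banded in the frame of stand above 0.045 m).
It fails at once if the glaze cup was knocked (distance of glaze_cup_a from where it was at the start of the episode above 0.03 m or angle between glaze_cup_a's own z axis and vertical above 0.3 rad).
It also fails if it takes over 64 s, if anything falls off the work surface, if the arm or the gripper's body presses on something with over 40 N, if the wrist force passes 120 N, or if a joint passes its speed limit or range.

## Working session

There is one attempt and no reset: what is moved stays moved. The work goes in short steps, each a Python script; the robot and the scene stay as the last script left them, time stands still between calls to the robot, and variables do not carry over. Pictures are saved under pics/ and viewed, at most 12 in all, crops included, and the job is handed in when it is done.

```bash
ls; mkdir -p pics; cat > h.py <<'E'
from rig import *
import numpy as np, cv2
def pts(name,d,s=None):
    p=camera_params(name);K=np.array(p["K"])
    if name=="wrist":
        T=np.array(p["tool_from_camera"]);R=np.array(s["tcp_rot"])@T[:3,:3];t=np.array(s["tcp_rot"])@T[:3,3]+np.array(s["position"])
    else: R=np.array(p["rotation"]);t=np.array(p["position"])
    v,u=np.mgrid[0:d.shape[0],0:d.shape[1]]
    P=np.stack([(u-K[0,2])/K[0,0]*d,(v-K[1,2])/K[1,1]*d,d],-1)
    return P@R.T+t
def save(n,im,f=1.5):
    cv2.imwrite("pics/"+n,cv2.resize(im[...,::-1],None,fx=f,fy=f,interpolation=cv2.INTER_CUBIC))
E
python3 - <<'E'
from h import *
for n in("top","scene"):
    im,d=camera(n);save(n+".png",im);np.savez("/tmp/"+n,im=im,d=d,P=pts(n,d))
    p=camera_params(n);print(n,p["position"],np.round(p["rotation"],3).tolist(),p["K"])
print(sense())
E
```

```text
pics
top [0.45246824 0.02225521 1.03632943] [[0.002, -0.997, 0.078], [-0.999, 0.001, 0.042], [-0.042, -0.078, -0.996]] [[358.5414066    0.         256.76868742]
 [  0.         358.5414066  192.50419069]
 [  0.           0.           1.        ]]
scene [0.04562089 0.45663085 0.67408243] [[-0.679, -0.48, 0.556], [-0.734, 0.46, -0.5], [-0.016, -0.747, -0.664]] [[375.1680066    0.         254.43564708]
 [  0.         375.1680066  194.50911357]
 [  0.           0.           1.        ]]
{'time_s': 0.1, 'joint_pos': array([ 1.31310818,  0.46936246, -0.04857464,  1.533554  ,  0.02405807,
        1.14101722, -0.08232698]), 'qd': array([-0.00069622, -0.00168708,  0.00058738, -0.00310856,  0.00029731,
        0.00038146, -0.00235002]), 'joint_efforts': array([ 1.29991924e-03, -5.11511743e+01, -4.67633957e-02, -2.38390839e+01,
        1.08075098e-02,  4.31459775e-03, -1.31652939e-05]), 'position': array([ 0.15299383, -0.65694328,  0.25537379]), 'tcp_rot': array([[ 9.73949669e-01,  2.26763879e-01, -4.30146679e-04],
       [ 2.26764285e-01, -9.73948179e-01,  1.70412753e-03],
       [-3.25060060e-05, -1.75727635e-03, -9.99998455e-01]]), 'wrist_force': array([0.80675125, 0.200166  , 0.10117032]), 'ft_torque': array([0.00279749, 0.03003811, 0.00182039]), 'gripper_force': 0.0, 'finger_gap': 0.0853480111651555}
```

View pics/top.png

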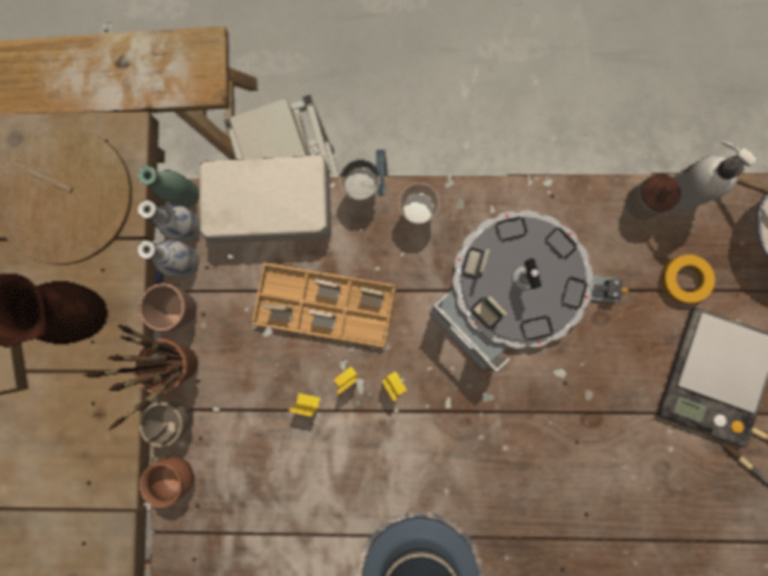

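View pics/scene.png

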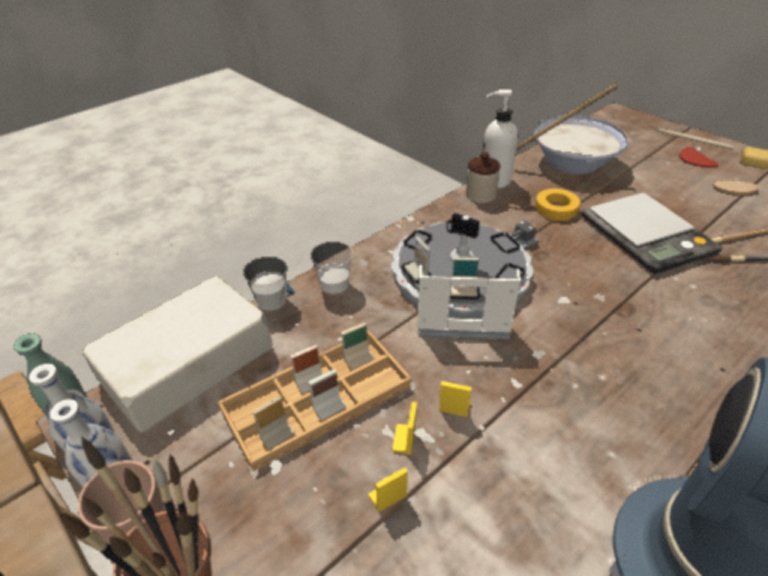

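The scene picture shows the green candidate at (355,343), i.e. top picture (371,297), in the tray's right rear compartment. Things that could be mistaken for it are the teal tile on the carousel (465,275), maroon (325,388), orange (305,362), ochre (270,415) and the yellow look-alikes (455,398), (405,430) and (390,490). The empty loading pocket is at top (537,327) and the teal tile at the window is at (487,312). Next I'll take a coarse fix and a close crop.

```bash
python3 - <<'E'
from h import *
Z=np.load("/tmp/scene.npz");T=np.load("/tmp/top.npz")
save("crop.png",Z["im"][205:310,140:280],5)
P=T["P"]
def at(u,v): 
    u=int(u/1.5);v=int(v/1.5);return np.round(P[v,u],3)
for n,q in dict(green=(371,291),load=(537,327),knob=(532,268),teal=(492,307),tray=(325,305),cup=(418,212),disc=(560,270)).items(): print(n,at(*q))
# tiles tops in tray area
z=P[...,2]; c=at(371,291)
m=(z>.045)&(z<.075)&(np.abs(P[...,0]-c[0])<.1)&(P[...,1]<.35)&(P[...,1]>.03)
n,l,st,ce=cv2.connectedComponentsWithStats(m.astype(np.uint8))
for i in range(1,n):
    if st[i,4]>6:
        q=P[l==i];r=cv2.minAreaRect((q[:,:2]*1000).astype(np.float32));print(st[i],np.round(q.mean(0),4),r)
m=(z>.016)&(z<.027)
m[:170]=0;m[235:]=0;m[:,:165]=0;m[:,265:]=0
q=P[m];print(cv2.minAreaRect((q[:,:2]*1000).astype(np.float32)))
# disc rim circle
k=at(532,268);m=(z>.028)&(z<.041)&(np.hypot(P[...,0]-c[0]-.03,P[...,1]+.11)<.3)
m[:130]=0;m[245:]=0;m[:,:290]=0;m[:,400:]=0
q=P[m];print(cv2.minEnclosingCircle((q[:,:2]*1000).astype(np.float32)),np.median(q[:,2]))
E
```

```text
green [0.524 0.089 0.066]
load [ 0.46  -0.215  0.035]
knob [ 0.56  -0.186  0.125]
teal [ 0.496 -0.126  0.088]
tray [0.502 0.181 0.019]
cup [0.677 0.004 0.033]
disc [ 0.565 -0.259  0.035]
[210 186  16   6  49] [0.5385 0.1715 0.065 ] ((538.8678588867188, 171.35067749023438), (39.59946060180664, 7.417868614196777), 77.70620727539062)
[240 191  15   7  49] [0.5238 0.0896 0.0651] ((524.1193237304688, 89.77638244628906), (40.311214447021484, 7.531013488769531), 76.55844116210938)
[175 203  17   4  47] [0.4951 0.2644 0.0661] ((495.2274475097656, 266.0821838378906), (42.3140869140625, 7.0032734870910645), 85.25616455078125)
[206 207  16   5  44] [0.4832 0.1805 0.0658] ((483.31500244140625, 181.22589111328125), (39.841556549072266, 7.155793190002441), 80.66384887695312)
((503.0924987792969, 184.25421142578125), (258.2212219238281, 120.07148742675781), 80.31720733642578)
((529.8137817382812, -176.6064910888672), 153.94647216796875) 0.03505806059825267
```

View pics/crop.png

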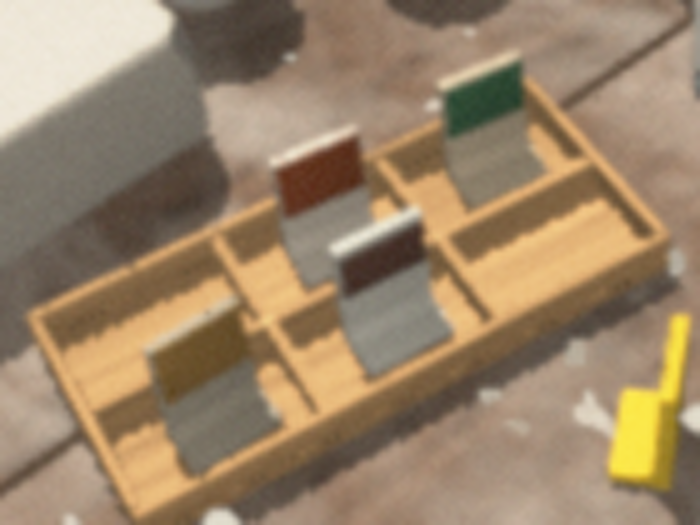

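Green tile confirmed at crop (485,95), with its toe towards the robot. Now wrist views of the carousel and the tile.

```bash
cat >> h.py <<'E'
def Rd(a):
    a=np.deg2rad(a);c,s=np.cos(a),np.sin(a)
    return np.array([[-s,c,0],[c,s,0],[0,0,-1.]])
E
python3 - <<'E'
from h import *
print(np.round(camera_params("wrist")["tool_from_camera"],3).tolist())
movep([.50,-.19,.36],Rd(-90))
s=sense();im,d=camera("wrist");P=pts("wrist",d,s);save("w1.png",im);np.savez("/tmp/w1",im=im,d=d,P=P)
movep([.49,.09,.26],Rd(-90));
s=sense();im,d=camera("wrist");P=pts("wrist",d,s);save("w2.png",im);np.savez("/tmp/w2",im=im,d=d,P=P)
z=P[...,2]
m=((z>.05)&(z<.075)&(P[...,1]<.135)).astype(np.uint8)
n,l,st,ce=cv2.connectedComponentsWithStats(m)
for i in range(1,n):
    if st[i,4]>50:
        q=P[l==i];q=q[q[:,2]>np.percentile(q[:,2],90)-.004];print(st[i],np.round(np.median(q,0),4),cv2.minAreaRect((q[:,:2]*1000).astype(np.float32)))
print(s["time_s"],s["joint_pos"])
E
```

```text
[[0.001, -0.948, -0.319, 0.081], [1.0, 0.002, -0.001, -0.0], [0.001, -0.319, 0.948, -0.117], [0.0, 0.0, 0.0, 1.0]]
[312   0  65  19 375] [0.6519 0.0033 0.0718] ((654.1044311523438, 2.2637672424316406), (14.630023956298828, 57.835872650146484), 0.4151502847671509)
[422  76  33  42 600] [ 0.5752 -0.1064  0.0717] ((575.7852783203125, -106.87648010253906), (3.7207324504852295, 41.42640686035156), 75.86624908447266)
[491 111  21  20 366] [ 0.5506 -0.1861  0.0642] ((549.5428466796875, -187.09417724609375), (17.133886337280273, 11.378321647644043), 15.979146003723145)
[234 139  38  15 298] [0.5234 0.0896 0.0665] ((523.4323120117188, 89.04302978515625), (41.73538589477539, 7.434946060180664), 77.91686248779297)
[346 152  32  51 313] [ 0.5024 -0.0347  0.072 ] ((486.2010192871094, -36.602134704589844), (55.312313079833984, 24.323959350585938), 11.120227813720703)
[424 157  33  32 350] [ 0.4948 -0.1249  0.072 ] ((492.7289123535156, -127.11711883544922), (40.51206970214844, 7.1867756843566895), 34.20408248901367)
[396 225  28  32  92] [ 0.4111 -0.1012  0.072 ] ((405.3170471191406, -106.7099609375), (40.65753936767578, 2.605438470840454), 39.63053894042969)
[423 236  24  19 248] [ 0.3998 -0.138   0.0719] ((400.0862121582031, -137.7237548828125), (3.042600631713867, 20.738496780395508), 44.04460906982422)
[218 262  16  18 142] [0.3605 0.1265 0.0614] ((359.16424560546875, 127.20359802246094), (7.633299827575684, 25.04983901977539), 37.09297180175781)
[268 264  20  29 225] [0.3476 0.0557 0.0613] ((346.4146728515625, 55.99354934692383), (41.905338287353516, 7.89340877532959), 31.88882064819336)
3.4083 [ 0.25651201  0.22908499 -0.60315686  1.91135505  0.15048802  1.04486787
 -1.98356141]
```

View pics/w1.png

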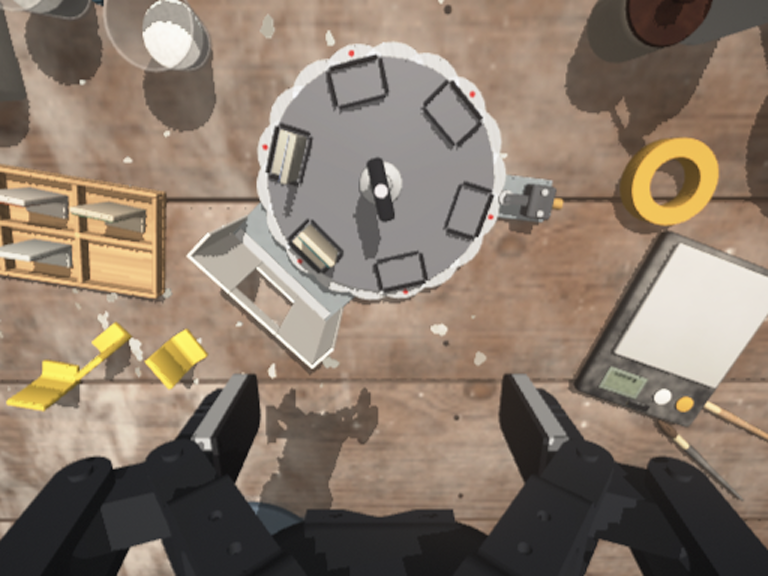

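View pics/w2.png

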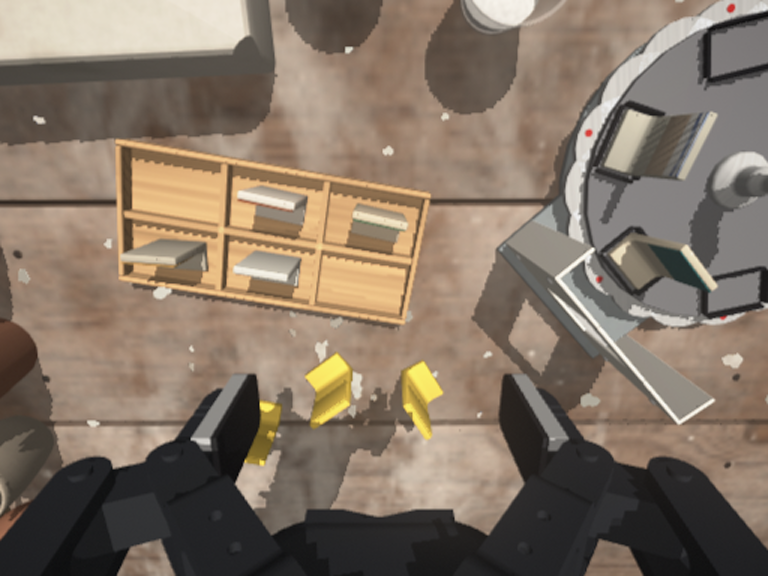

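w1 shows the empty loading pocket at (401,271), the knob at (381,190), the teal tile (316,246) at the screen and the banded tile at (290,155). w2 shows the green tile at (380,220). I'll fit the carousel from the empty pocket frames and the knob.

```bash
python3 - <<'E'
from h import *
from scipy.optimize import least_squares
W=np.load("/tmp/w1.npz");im,P=W["im"],W["P"];z=P[...,2]
c0=np.array([.553,-.187])
r=np.hypot(P[...,0]-c0[0],P[...,1]-c0[1])
m=((im.max(2)<70)&(z>.03)&(z<.046)&(r>.05)&(r<.13)).astype(np.uint8)
m=cv2.morphologyEx(m,cv2.MORPH_CLOSE,np.ones((3,3)))
n,l,st,ce=cv2.connectedComponentsWithStats(m)
C=[]
for i in range(1,n):
    if st[i,4]>60:
        q=P[l==i];R=cv2.minAreaRect((q[:,:2]*1000).astype(np.float32));print(st[i],np.round(np.median(q[:,2]),4),R)
        if 42<max(R[1])<62 and 26<min(R[1])<46:C.append(np.array(R[0])/1000)
C=np.array(C)
def f(p):
    e=[]
    for c in C:
        a=np.arctan2(*(c-p[:2])[::-1])
        k=np.round((a-p[2])/(np.pi/3));b=p[2]+k*np.pi/3
        e+=list(c-p[:2]-p[3]*np.array([np.cos(b),np.sin(b)]))
    return e
for c in ([*c0,-np.pi+.18,.095],):
    s=least_squares(f,c);print(s.x,np.rad2deg(s.x[2]),np.round(s.fun*1000,1))
k=(z>.112)&(z<.135)&(r<.06)&(im.max(2)<90);q=P[k];print("knob",len(q),np.median(q[:,2]),cv2.minAreaRect((q[:,:2]*1000).astype(np.float32)))
# disc + circle
m=((z>.0325)&(z<.0375)&(r<.16));q=P[m];print(cv2.minEnclosingCircle((q[:,:2]*1000).astype(np.float32)),np.median(q[:,2]))
m=((z>.022)&(z<.05)&(r<.16));q=P[m];h=cv2.convexHull((q[:,:2]*1000).astype(np.float32))
W2=np.load("/tmp/w2.npz")
E
```

```text
[221  37  30  10  81] 0.0388 ((658.448974609375, -166.57083129882812), (2.6704649925231934, 42.10873794555664), 13.81890869140625)
[283  54  38  43 228] 0.0401 ((613.7338256835938, -261.11151123046875), (53.031837463378906, 36.67966842651367), 43.36131286621094)
[187  83  21  41 101] 0.0403 ((567.5189819335938, -136.3192596435547), (99.4477310180664, 53.13797378540039), 75.44734191894531)
[178  85   8  30  66] 0.0392 ((581.8921508789062, -84.9843521118164), (2.245424509048462, 42.64984130859375), 73.82189178466797)
[193 147  35  35 143] 0.0403 ((516.0372924804688, -158.48423767089844), (52.5194091796875, 135.09121704101562), 41.98708724975586)
[256 169  29  25  81] 0.0407 ((448.5159606933594, -224.0144805908203), (24.59160804748535, 55.54765319824219), 46.46342086791992)
[ 0.55202322 -0.1883563  -2.96174612  0.09540189] -169.6955529048414 [-0. -0.]
knob 358 0.12192036605979611 ((549.8237915039062, -191.47894287109375), (51.22267532348633, 13.708585739135742), 14.156841278076172)
((521.2552490234375, -190.55535888671875), 156.36746215820312) 0.034468722205175495
```

```bash
python3 - <<'E'
from h import *
from scipy.optimize import least_squares
movep([.51,-.19,.27],Rd(-90)); sleep(.3)
s=sense();im,d=camera("wrist");P=pts("wrist",d,s);save("w3.png",im);np.savez("/tmp/w3",im=im,d=d,P=P)
z=P[...,2]
c0=np.array([.552,-.189]);r=np.hypot(P[...,0]-c0[0],P[...,1]-c0[1])
m=((im.max(2)<75)&(z>.037)&(z<.046)&(r>.06)&(r<.13)).astype(np.uint8)
m=cv2.morphologyEx(m,cv2.MORPH_CLOSE,np.ones((5,5)))
n,l,st,ce=cv2.connectedComponentsWithStats(m)
for i in range(1,n):
    if st[i,4]>80:
        q=P[l==i];print(st[i],np.round(np.median(q[:,2]),4),cv2.minAreaRect((q[:,:2]*1000).astype(np.float32)))
q=P[(m>0)][:,:2]
# local pocket frame: radial rho, tangential t ; ring of rectangle fit
def loc(p):
    v=q-p[:2];a=np.arctan2(v[:,1],v[:,0]);k=np.round((a-p[2])/(np.pi/3));b=p[2]+k*np.pi/3
    return v[:,0]*np.cos(b)+v[:,1]*np.sin(b)-.095, -v[:,0]*np.sin(b)+v[:,1]*np.cos(b)
def f(p):
    u,t=loc(p);a=np.abs(u)-p[3];b=np.abs(t)-p[4]
    return np.where(np.maximum(a,b)>0,np.hypot(np.maximum(a,0),np.maximum(b,0)),np.maximum(a,b))
o=least_squares(f,[*c0,-2.962,.0165,.0245],loss="soft_l1",f_scale=.002);print(o.x,np.rad2deg(o.x[2]),np.abs(o.fun).mean())
k=(z>.112)&(z<.135)&(r<.06)&(im.max(2)<90);k=P[k];print("knob",len(k),np.median(k[:,2]),cv2.minAreaRect((k[:,:2]*1000).astype(np.float32)))
E
```

```text
[211  30  52  45 389] 0.0404 ((642.0855712890625, -169.914794921875), (36.664005279541016, 53.285743713378906), 12.997358322143555)
[292  52  49  54 392] 0.0403 ((599.5810546875, -241.87139892578125), (53.752159118652344, 93.71409606933594), 38.711997985839844)
[162  90   9  43 127] 0.0399 ((592.7908325195312, -127.9227294921875), (43.27906036376953, 113.20368957519531), 19.463361740112305)
[181  99  18  39  83] 0.0407 ((582.8737182617188, -138.20245361328125), (31.618894577026367, 96.95518493652344), 27.514680862426758)
[309 136  40  46 330] 0.0404 ((539.6119995117188, -241.3221893310547), (137.31080627441406, 54.50996398925781), 67.3026351928711)
[180 166  45  42 259] 0.0406 ((520.5045166015625, -157.32125854492188), (53.34726333618164, 145.1245880126953), 46.031898498535156)
[250 193  43  30 206] 0.0406 ((514.292236328125, -199.7166748046875), (154.94940185546875, 52.955387115478516), 13.27647590637207)
[ 0.5499399  -0.19171922 -2.91115644  0.01687606  0.02475797] -166.79697760963978 0.0009839187187329292
knob 631 0.12204067962383947 ((550.1935424804688, -191.65966796875), (52.143192291259766, 13.859318733215332), 13.303143501281738)
```

View pics/w3.png

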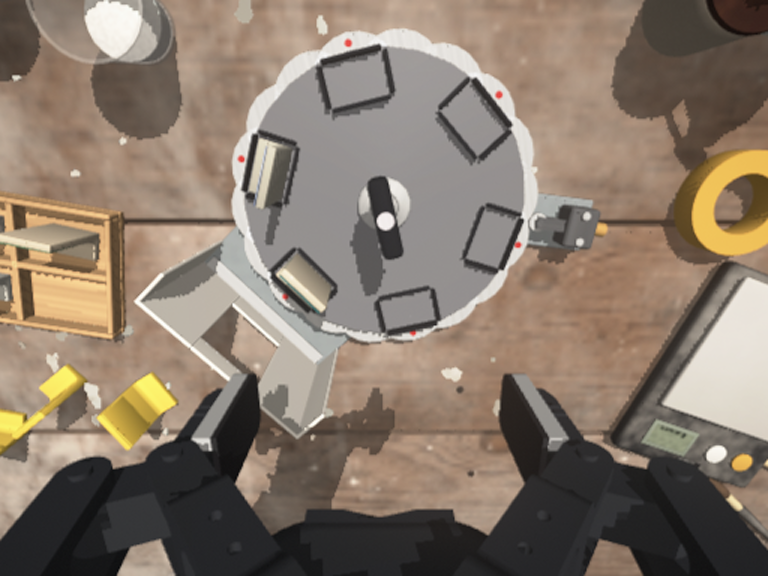

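The pocket fit and the knob agree: axis (0.550, -0.192), inward direction 13.3°. Grasp the green tile.

```bash
python3 - <<'E'
from h import *
command_gripper(.064,30)
a=77.4-180
movep([.5235,.0892,.20],Rd(a))
# close look at tile top
s=sense();im,d=camera("wrist");P=pts("wrist",d,s);z=P[...,2]
m=(z>.0625)&(z<.07)&(np.hypot(P[...,0]-.523,P[...,1]-.089)<.035);q=P[m]
print(len(q),cv2.minAreaRect((q[:,:2]*1000).astype(np.float32)) if len(q)>5 else 0)
move_l([.5235,.0892,.056],feed=.12)
command_gripper(.03,30)
s=sense();print(s["finger_gap"],s["gripper_force"],s["position"],s["wrist_force"])
move_l([.5235,.0892,.25],feed=.15)
s=sense();im,d=camera("wrist");save("w4.png",im,1.2);np.savez("/tmp/w4",im=im,d=d,P=pts("wrist",d,s),R=s["tcp_rot"],p=s["position"])
print(s["finger_gap"],s["gripper_force"],s["time_s"])
E
```

```text
350 ((523.6983642578125, 88.63241577148438), (41.587913513183594, 7.248186111450195), 77.38011932373047)
0.04098705178985397 30.173425042573285 [0.5239801  0.08927085 0.05675474] [-1.11572027 -0.80681819  4.73417274]
0.040932525048650074 30.317899476031016 9.5083
```

View pics/w4.png

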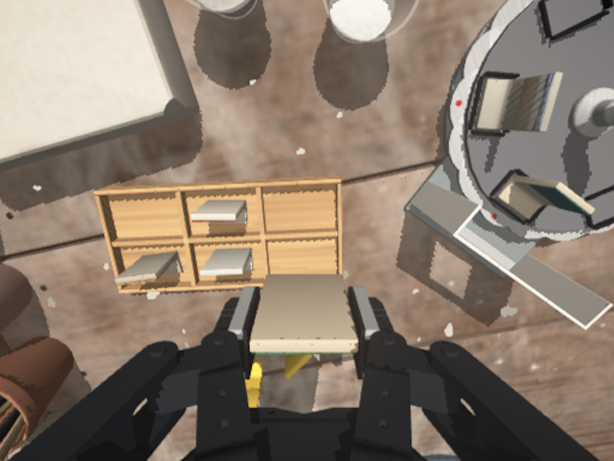

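w4 shows the tile held squarely between the pads at (305,315), with the tray compartment empty at (300,210). Place it.

```bash
python3 - <<'E'
from h import *
th=13.25;u=np.array([np.cos(np.deg2rad(th)),np.sin(np.deg2rad(th))])
A=np.array([.5501,-.1917]);t=A-.086*u
movep([*t,.25],Rd(th-90))
move_l([*t,.105],feed=.12);sleep(.3)
s=sense();print(s["position"],t,s["wrist_force"])
im,d=camera("wrist");save("w5.png",im,1.2)
hit=move_l([*t,.083],feed=.02,until_force=4)
s=sense();print(hit,s["position"],s["wrist_force"],s["ft_torque"],s["finger_gap"],s["time_s"])
E
```

```text
[ 0.46652817 -0.21155237  0.10534658] [ 0.46638938 -0.21141123] [-0.04815201 -0.17645997 -0.95532611]
True [ 0.46650486 -0.21137819  0.08671503] [-1.31189936  0.49080371  4.52339855] [ 0.00830658  0.21801572 -0.03646563] 0.04118924706037277 13.2917
```

View pics/w5.png

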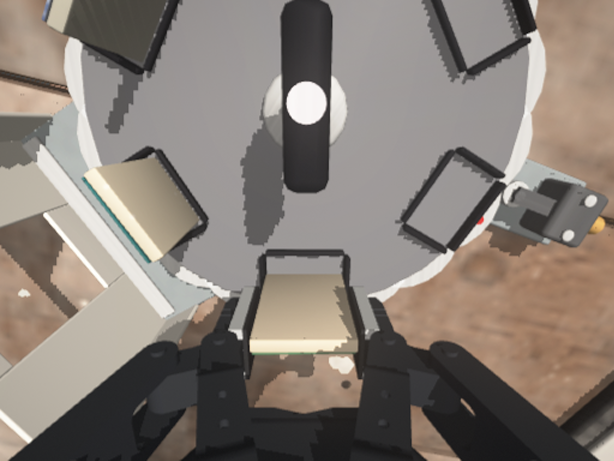

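The tile is on the floor: contact at z 0.0867 is the expected height. Release, retreat, and check both the tile and the knob's IK.

```bash
python3 - <<'E'
from h import *
command_gripper(.054)
s=sense();p=np.array(s["position"])
move_l([*p[:2],.20],feed=.1)
sleep(.2);movep([.50,-.205,.27],Rd(-90))
s=sense();im,d=camera("wrist");P=pts("wrist",d,s);save("w6.png",im[120:300,120:390],2.5)
z=P[...,2];m=(z>.092)&(z<.104)&(np.hypot(P[...,0]-.4664,P[...,1]+.2114)<.04);q=P[m]
print(len(q),cv2.minAreaRect((q[:,:2]*1000).astype(np.float32)),np.percentile(q[:,2],[10,90]))
k=(z>.112)&(z<.135)&(np.hypot(P[...,0]-.55,P[...,1]+.1917)<.05)&(im.max(2)<90);k=P[k];print("knob",cv2.minAreaRect((k[:,:2]*1000).astype(np.float32)))
for off in(0,180):
    print([None if j is None else np.round(j,2).tolist() for a in(-76.75,-106.75,-136.75,-142) for j in [inverse_kinematics([.5501,-.1917,.116],Rd(a+off))]])
E
```

```text
255 ((466.16094970703125, -210.66090393066406), (7.789936065673828, 41.61338424682617), 13.58191204071045) [0.09427342 0.09735122]
knob ((549.6329956054688, -192.01092529296875), (50.78300857543945, 14.085920333862305), 12.86777114868164)
[[0.61, 0.52, -0.46, 1.87, 0.31, 0.82, -1.35], [0.55, 0.51, -0.39, 1.87, 0.26, 0.81, -1.83], [0.49, 0.5, -0.3, 1.88, 0.2, 0.8, -2.3], [0.47, 0.49, -0.28, 1.88, 0.18, 0.8, -2.38]]
[[1.05, 0.81, -1.18, 1.84, 0.85, 1.1, 1.35], [0.93, 0.67, -0.94, 1.85, 0.66, 0.96, 0.98], [0.86, 0.63, -0.83, 1.85, 0.58, 0.92, 0.52], [0.85, 0.62, -0.81, 1.85, 0.56, 0.91, 0.44]]
```

View pics/w6.png

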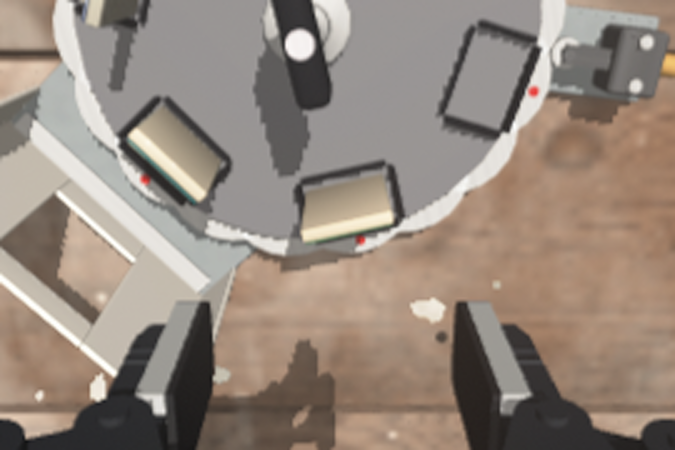

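w6 shows the tile upright in its pocket at (348,210), seen from behind with the toe outwards. The measured top centre is within 1 mm of target. Now grip and turn the knob.

```bash
python3 - <<'E'
from h import *
c=[.5500,-.1918]
command_gripper(.044)
movep([*c,.20],Rd(-76.75))
move_l([*c,.116],feed=.1)
command_gripper(.0,80)
s=sense();print(s["finger_gap"],s["gripper_force"],s["position"],s["wrist_force"],s["ft_torque"])
for a in np.arange(-80.75,-137,-4):
    move_joints(inverse_kinematics([*c,.116],Rd(a)))
    s=sense();R=s["tcp_rot"];print(round(a,1),np.round(np.rad2deg(np.arctan2(R[1,1],R[0,1])),1),np.round(np.array(s["position"])-[*c,.116],4),np.round(s["wrist_force"],1),np.round(s["ft_torque"][2],2),round(s["gripper_force"]),round(s["time_s"],2))
sleep(.5);s=sense();im,d=camera("wrist");save("w7.png",im,1.2);P=pts("wrist",d,s);np.savez("/tmp/w7",P=P,im=im)
R=s["tcp_rot"];print(np.rad2deg(np.arctan2(R[1,1],R[0,1])),s["position"],s["wrist_force"],s["ft_torque"])
E
```

```text
0.012768083726151026 78.5027825832367 [ 0.55050691 -0.19245614  0.11683483] [-0.02865818 -1.59296482  3.94012668] [-0.21089157  0.13993    -0.00250803]
-80.8 -80.7 [ 0.0005 -0.0006  0.0008] [-0.4 -2.4  5.7] 0.24 79 17.85
-84.8 -84.7 [ 0.0005 -0.0006  0.0008] [-0.1 -1.9  6.1] 0.1 79 18.1
-88.8 -88.7 [ 0.0005 -0.0006  0.0008] [-1.5 -1.7  5.9] -0.03 79 18.35
-92.8 -92.8 [ 0.0005 -0.0006  0.0008] [ 0.2 -1.   5.3] -0.13 79 18.6
-96.8 -96.7 [ 0.0005 -0.0005  0.0008] [-0.6 -1.8  5.8] -0.22 79 18.85
-100.8 -100.6 [ 0.0005 -0.0005  0.0009] [-0.1 -1.8  5.5] 0.28 79 19.1
-104.8 -104.7 [ 0.0005 -0.0005  0.0008] [-1.  -0.9  5.5] 0.12 79 19.35
-108.8 -108.7 [ 0.0005 -0.0004  0.0008] [-1.1 -2.1  6.1] -0.08 79 19.6
-112.8 -112.8 [ 0.0005 -0.0004  0.0008] [-1.3 -0.7  6.2] -0.14 79 19.85
-116.8 -116.7 [ 0.0005 -0.0004  0.0008] [-1.2 -1.4  5.7] -0.17 79 20.1
-120.8 -120.6 [ 0.0006 -0.0003  0.0008] [ 0.2 -1.5  5.6] 0.27 79 20.35
-124.8 -124.7 [ 0.0006 -0.0003  0.0008] [-0.9 -1.5  6.2] 0.11 79 20.6
-128.8 -128.7 [ 0.0006 -0.0003  0.0008] [ 0.3 -1.4  4.3] -0.02 79 20.85
-132.8 -132.7 [ 0.0006 -0.0003  0.0008] [-0.3 -0.9  5.9] -0.19 79 21.1
-136.8 -136.7 [ 0.0007 -0.0002  0.0009] [-0.8 -0.9  6.1] -0.15 79 21.35
-136.70174053722883 [ 0.55066506 -0.19205206  0.11683833] [-0.46727841 -1.16715746  5.04476427] [-0.18504772  0.13804793 -0.06690802]
```

View pics/w7.png

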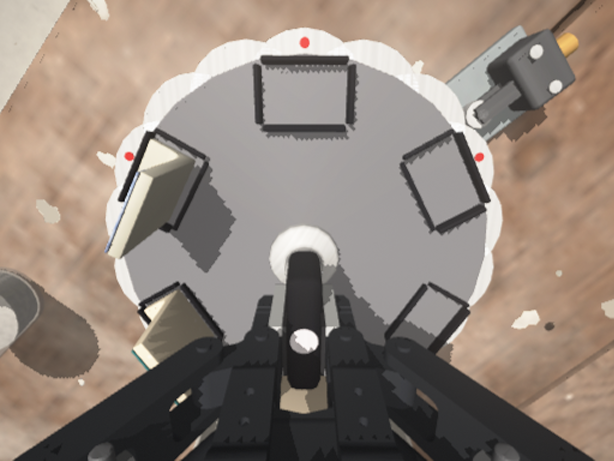

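w7 shows the knob gripped and the disc turned with the tool: the opposite pocket (305,95) is centred ahead of the gripper. The torque trace shows three crests crossed. One last look from the scene camera at the tile in the window.

```bash
python3 - <<'E'
from h import *
im,d=camera("scene");save("s8.png",im[120:260,130:400],2.8)
E
```

```text
(no output)
```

View pics/s8.png

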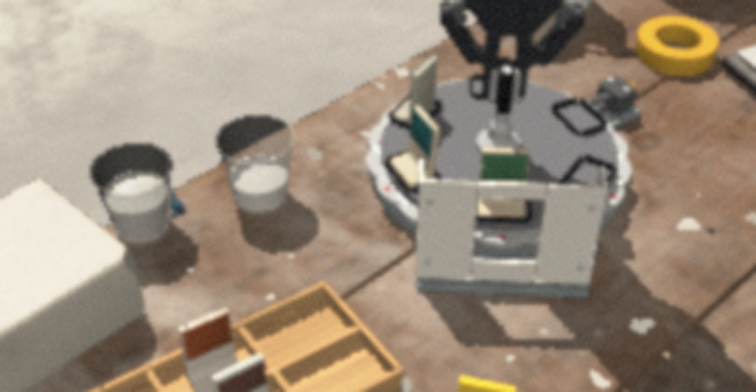

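The green tile stands upright in the screen window at (503,170), the teal and banded tiles have moved on, and the knob is still gripped.

```bash
python3 -c "
from rig import *
print(finish_job())"
```

```text
the job is handed in; nothing more can be done
None
```

Handed in: the green tile stands upright, toe outwards, at the screen window after three clockwise clicks, with the knob still gripped at the third stop; the job was accepted but returned no verdict.

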